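Line up the culture jars as a growth series

TASK

Line up the four culture jars by height on the row of white marks for the growth-series photograph: one upright jar centred on each mark, the shortest on the mark next to the red peg and then taller and taller away from it. Do not tip any jar over on the way, leave the drinking bottle where it is, and let go of everything at the end.

Things in the scene. Friction and masses are not known exactly. Their poses are not given: they have to be found in the camera images.
- jar_yellow: clear sealed culture jar with a green shoot inside and a yellow lid, the shortest of the four: 60 mm tall, lid 42 mm across (the top 20 mm of the height; the clear wall below is 2 mm narrower in diameter). Loose, standing upright on the bench, 50 to 170 g. Origin: centre of its underside; z up; it is round, so its yaw means nothing
- jar_green: clear sealed culture jar with a green shoot inside and a green lid, the second shortest of the four: 80 mm tall, lid 46 mm across (the top 20 mm of the height; the clear wall below is 2 mm narrower in diameter). Loose, standing upright on the bench, 50 to 170 g. Origin: centre of its underside; z up; it is round, so its yaw means nothing
- jar_blue: clear sealed culture jar with a green shoot inside and a blue lid, the second tallest of the four: 100 mm tall, lid 50 mm across (the top 20 mm of the height; the clear wall below is 2 mm narrower in diameter). Loose, standing upright on the bench, 50 to 170 g. Origin: centre of its underside; z up; it is round, so its yaw means nothing
- jar_black: clear sealed culture jar with a green shoot inside and a black lid, the tallest of the four: 120 mm tall, lid 54 mm across (the top 20 mm of the height; the clear wall below is 2 mm narrower in diameter). Loose, standing upright on the bench, 50 to 170 g. Origin: centre of its underside; z up; it is round, so its yaw means nothing
- mark_1: white round mark, a fixed disc 64 mm across, 4 mm thick, at the right-hand (-y) end of the row of four seen from the robot (row roughly along y, about 84 mm apart), on a fixed flat grey board (95 by 400 mm, 10 mm thick, long side along the row). Origin: centre of its underside, 10 mm above the bench; a jar on it has its underside 4 mm above this origin
- mark_2: white round mark, a fixed disc 64 mm across, 4 mm thick, second from the right of the row of four seen from the robot (row roughly along y, about 84 mm apart), on a fixed flat grey board (95 by 400 mm, 10 mm thick, long side along the row). Origin: centre of its underside, 10 mm above the bench; a jar on it has its underside 4 mm above this origin
- mark_3: white round mark, a fixed disc 64 mm across, 4 mm thick, third from the right of the row of four seen from the robot (row roughly along y, about 84 mm apart), on a fixed flat grey board (95 by 400 mm, 10 mm thick, long side along the row). Origin: centre of its underside, 10 mm above the bench; a jar on it has its underside 4 mm above this origin
- mark_4: white round mark, a fixed disc 64 mm across, 4 mm thick, at the left-hand (+y) end of the row of four seen from the robot (row roughly along y, about 84 mm apart), on a fixed flat grey board (95 by 400 mm, 10 mm thick, long side along the row). Origin: centre of its underside, 10 mm above the bench; a jar on it has its underside 4 mm above this origin
- red_peg: fixed red upright peg, 16 mm across and 30 mm tall, on the stage board just beyond one end of the row of marks, about 56 mm from the end mark's centre; it shows the end where the shortest jar belongs (a like peg in grey stands at the other end). Origin: centre of its underside, on the board's top
- flask: bystander: slate-blue drinking bottle, a plain cylinder with a grey cap, 68 mm across, 190 mm tall, standing loose on the bench to the left of the board. Origin: centre of its underside
Things that resemble listed ones, but are neither listed nor needed, are in the scene too. What is shaped like the jar_green but pink is not meant.

How it is judged:
By the outcome, as a careful person would: the job done as asked, in the order asked, and still so for the second after the job is handed in, with the robot touching nothing.
It also fails if it takes over 88 s, if anything falls off the work surface, if the arm or the gripper's body presses on something with over 40 N, if the wrist force passes 120 N, or if a joint passes its speed limit or range.

ROBOT

A 6-joint arm with a two-finger parallel gripper is mounted at the origin on the work surface. World frame = base frame: x ahead of the robot, y to its left, z up, the work surface at z = 0. Lengths are in m, angles in degrees, forces in N, time in s.
With the tool pointing down it reaches from about 0.25 to 0.725 m from the base axis. Payload 9.7 kg.
Tool frame: the origin (TCP) lies midway between the tips of the shut fingers; the grasp point (between the pads) lies bot.hold_point_z behind it (bot.hold_point_z is the distance from the TCP to the grasp point, in m); z points along the fingers, y is the line along which they close (so a half turn about z gives the same grasp; the last joint's range is limited). The gripper opens to 85 mm and grips with 20 to 120 N. Pads are 22 mm wide; open, the fingers measure 114 mm over their backs; the gripper's body (76 mm by 85 mm) begins 54 mm behind the grasp point. The pads swing forward as they close: fully open they stand 13 mm farther back than shut.
Start: joints at [0, 4.979, 10.078, 95.1, 0, 90], TCP at [0.55, -0, 0.197] pointing down, gripper open.
Joint ranges: [-179.16, 179.16], [-48.56, 103.87], [-65.8, 70.77], [-126.05, 130.52], [-82.76, 87.17], [-180, 180]. Speed limits (degrees/s): [127.2, 127.2, 147.25, 180, 180, 180].

INTERFACE

Orientations are given as [roll, pitch, yaw] about the fixed x, y, z axes, in that order (R = Rz(yaw) Ry(pitch) Rx(roll)).
In Python, from workcell import bot, camera, camera_model, ticket gives the robot as it stands.
- The arm moves only by the tool send_rows, never from a script. Its argument "targets" is text: rows parted by semicolons, each of 5 numbers parted by spaces: the shift along the tool's x, y, z in mm, then the turn about the tool's z in degrees, then the closure in counts, from 0 (fully open) to 255 (shut). A call has 1 to 20 rows; each row is the pose to reach, as a shift and turn from the pose commanded when the call began, along the tool's axes at that moment; what a row does not reach only later rows make up. A row lasts 1/8 s, in which the tool goes at most 62.5 mm and 10.7 degrees, less where a joint would pass 70% of its speed; a pose out of reach is approached as far as the arm can. A call with a gripper value outside its range is refused whole. The fingers move at their own pace and stop on an object; "newtons" is the grip in N (left out, the last holds). Time passes only in rows, so rows that repeat a pose let the fingers close. It gives the time, the measured TCP pose, the force, the opening and the grip force at its end, in the units of the state.
- bot.get_obs(): the state, without advancing time (a new reading comes with each control period).
- camera(name): name is "scene" or "side" or "wrist"; returns the picture (480x640x3 uint8, blue, green, red); there is no depth.
- camera_model(name): a dict with "K" (3x3 intrinsics, pixels), "dist_coeffs" ([k1, k2, p1, p2, k3] as OpenCV has them; the pictures are not rectified), "pose" (4x4, takes a point from camera to world coordinates); the wrist camera has in their place "T_tool_cam" (4x4, takes a point from camera to tool coordinates, whose origin is the TCP and whose axes are the flange's). Camera axes: x right, y down, z forward; pixel columns grow to the right and rows downward; lengths in m; the calibration is good to about 2 mm. A picture is of the moment at which its call begins: read the wrist's pose just before it. camera_model takes no time and is no camera call.
- ticket.job_done(): hands the job in; it is judged then, once.
The state is a dict: "time": time; "q": joint angles; "qd": joint speeds; "joint_efforts": joint torques, N m; "ee_pos": TCP position; "tcp_rot": TCP orientation; "wrist_force": force on the tool from outside, world axes, zero at the start; "torque": the same for the moment, N m; "opening": finger opening in m; "grasp_force": force on a finger pad.
Only numpy, scipy, OpenCV 4.12 (cv2) and the standard library are available. Lean on these libraries where they do the work, as an engineer would, in place of code of your own. Each camera call takes 0.05 s, during which the arm holds its last target. There are 200 camera calls.

## Working session

There is one attempt and no reset: what is moved stays moved. The work goes in short steps, Python scripts to look and compute and a tool call to move; the robot and the scene stay as the last step left them, time stands still between calls to the robot, and variables do not carry over. Pictures are saved under pics/ and viewed, at most 14 in all, crops included, and the job is handed in when it is done.

Besides the shell and the picture viewer there is one more tool, called after "Call:" by a JSON object that holds its "api" and its "payload", one argument or row to a line. send_rows: Moves the arm, as the interface text tells. Its arguments: {"type":"object","properties":{"targets":{"type":"string"},"newtons":{"type":"number"}},"required":["targets"]}

```bash
mkdir -p pics; ls; python3 - <<'E'
from workcell import bot,camera,camera_model
import cv2
o=bot.get_obs();print(o['time'],o['ee_pos'],o['tcp_rot'],o['opening'],bot.hold_point_z)
for n in("scene","side","wrist"):
    cv2.imwrite(f"pics/{n}0.png",camera(n)); m=camera_model(n);print(n,{k:(v.tolist() if hasattr(v,'tolist') else v) for k,v in m.items()})
E
```

```text
pics
0.0 [ 5.49715113e-01 -1.14916612e-05  1.96672955e-01] [-1.79921657e+02  4.13332245e-04  8.99990582e+01] 0.0849758848377345 0.0187
scene {'K': [[454.39139444093, 0.0, 319.81307837076764], [0.0, 454.39139444093, 237.27696581380937], [0.0, 0.0, 1.0]], 'dist_coeffs': [0.01668861860337323, 0.0, 0.0, 0.0, 0.0], 'pose': [[-0.842868139955975, 0.4446558114051279, -0.3030750864568096, 0.7716618880313008], [0.5379622937694876, 0.6826277124975209, -0.4945866724980303, 0.5348778416397691], [-0.013033385186773664, -0.5799143173901207, -0.8145732105566225, 0.7727029546342835], [0.0, 0.0, 0.0, 1.0]]}
side {'K': [[459.4253342460658, 0.0, 319.55195843699323], [0.0, 459.4253342460658, 236.43111657839594], [0.0, 0.0, 1.0]], 'dist_coeffs': [-0.025329405920131047, 0.0, 0.0, 0.0, 0.0], 'pose': [[0.9744267728210534, -0.12115319833718252, 0.18924684130050481, 0.30809381991904616], [-0.2247052571939399, -0.5257837589197146, 0.8204017224784822, -0.7126667001322868], [0.00010862298306037465, -0.8419461629991115, -0.5395615319980852, 0.5727383489451727], [0.0, 0.0, 0.0, 1.0]]}
wrist {'K': [[401.7483194911063, 0.0, 322.47156243455845], [0.0, 401.7483194911063, 237.65360925120592], [0.0, 0.0, 1.0]], 'dist_coeffs': [-0.00017598785644884246, 0.0, 0.0, 0.0, 0.0], 'T_tool_cam': [[0.0003691887847342742, -0.9493653124352845, -0.31417410339538826, 0.08290624093177558], [0.9999998684322701, 0.0004623847363484815, -0.0002221166314271228, -0.00017514746634739176], [0.00035613913515790586, -0.3141739800572455, 0.9493653582367043, -0.17752637708287886], [0.0, 0.0, 0.0, 1.0]]}
```

View pics/scene0.png

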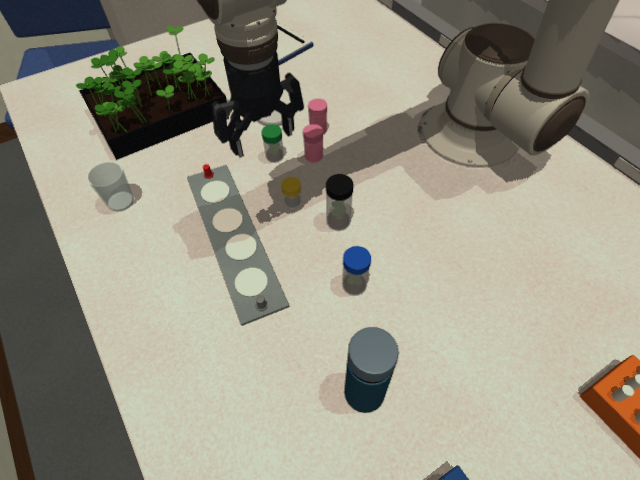

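View pics/side0.png

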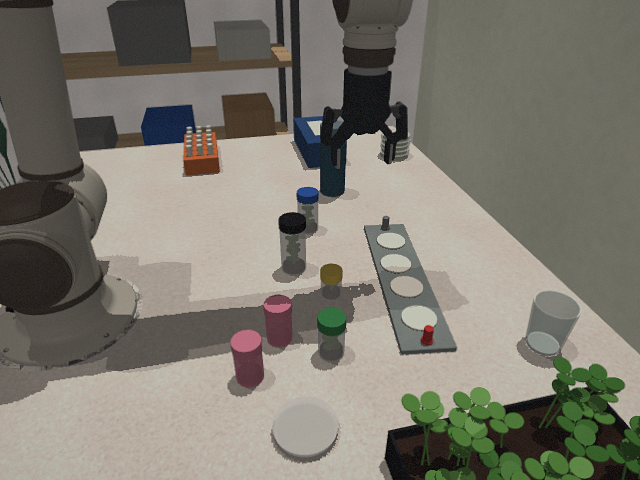

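The scene view shows the red peg at (207,171), at the robot's right-hand (-y) end of the row. So the order is yellow on mark_1, green on mark_2, blue on mark_3 and black on mark_4. The lids are at about yellow (291,187), green (272,133), blue (357,260) and black (340,186). The side view agrees, with the peg at (428,335). The two pink jars are decoys.

```bash
cat > h.py <<'E'
from workcell import bot,camera,camera_model
import cv2,numpy as np
H=dict(yellow=.06,green=.08,blue=.1,black=.12,pink=.08,mark=.014)
def mask(im,c):
    h,s,v=cv2.split(cv2.cvtColor(im,cv2.COLOR_BGR2HSV)); h=h.astype(int)
    return {'yellow':(abs(h-24)<8)&(s>120)&(v>70),'green':(abs(h-70)<16)&(s>120)&(v>40),'blue':(abs(h-112)<12)&(s>150)&(v>60),
     'black':(v<40),'pink':((h>160)|(h<3))&(s>80)&(v>70)&(s<190),'mark':(v>135)&(s<75)}[c].astype(np.uint8)*255
def blob(im,c,seed):
    m=mask(im,c); n,l,st,ce=cv2.connectedComponentsWithStats(m)
    d=[np.hypot(*(ce[i]-seed)) if st[i,4]>60 else 1e9 for i in range(1,n)]
    i=1+int(np.argmin(d)); cs,_=cv2.findContours((l==i).astype(np.uint8),cv2.RETR_EXTERNAL,cv2.CHAIN_APPROX_NONE)
    hu=cv2.convexHull(max(cs,key=len)); M=cv2.moments(hu)
    return np.array([M['m10']/M['m00'],M['m01']/M['m00']]),st[i].tolist()
def ray(px,name,z):
    m=camera_model(name); K=np.array(m['K']);D=np.array(m['dist_coeffs'])
    if name=='wrist':
        from scipy.spatial.transform import Rotation as R
        o=bot.get_obs();T=np.eye(4);T[:3,:3]=R.from_euler('xyz',o['tcp_rot'],degrees=True).as_matrix();T[:3,3]=o['ee_pos'];P=T@np.array(m['T_tool_cam'])
    else:P=np.array(m['pose'])
    u=cv2.undistortPoints(np.array([[px]],float),K,D)[0,0]
    d=P[:3,:3]@np.array([u[0],u[1],1]);return P[:3,3]+d*(z-P[2,3])/d[2]
E
python3 - <<'E'
from h import *
S={'scene':[('yellow',(291,187)),('green',(272,133)),('blue',(357,260)),('black',(340,186)),('pink',(313,145)),('pink',(318,112)),('mark',(215,191)),('mark',(228,220)),('mark',(241,247)),('mark',(251,282))],
'side':[('yellow',(331,273)),('green',(332,321)),('blue',(307,195)),('black',(292,223)),('pink',(278,320)),('pink',(247,358)),('mark',(419,317)),('mark',(407,287)),('mark',(396,263)),('mark',(391,241))]}
for n in S:
    im=cv2.imread(f'pics/{n}0.png')
    for c,s in S[n]:
        p,st=blob(im,c,s); z=H[c]-(.01 if c in('yellow','green','blue','black') else .04 if c=='pink' else 0)
        print(n,c,p.round(1),st,(ray(p,n,z)*1000).round(1))
E
```

```text
scene yellow [290.8 186.5] [281, 177, 20, 20, 331] [483.3 -49.   50. ]
scene green [271.6 133.5] [262, 125, 20, 18, 294] [ 446.5 -195.1   70. ]
scene blue [356.7 259.9] [344, 247, 27, 27, 607] [489.3 197.9  90. ]
scene black [339.1 186.7] [326, 174, 27, 26, 572] [428.8  51.3 110. ]
scene pink [314.7 130. ] [303, 99, 24, 64, 1101] [ 340.8 -180.4   40. ]
scene pink [314.7 130. ] [303, 99, 24, 64, 1101] [ 340.8 -180.4   40. ]
scene mark [214.5 190.9] [200, 180, 30, 23, 524] [ 617.1 -159.7   14. ]
scene mark [226.9 219.6] [212, 208, 31, 24, 568] [629.3 -71.6  14. ]
scene mark [240.6 246.4] [225, 234, 32, 26, 658] [636.1   5.9  14. ]
scene mark [250.5 281.3] [234, 267, 34, 30, 780] [656.8  88.9  14. ]
side yellow [331.  273.8] [321, 264, 21, 21, 385] [483.1 -49.   50. ]
side green [331.5 321. ] [318, 308, 28, 27, 607] [ 447.2 -193.3   70. ]
side blue [307.3 194.9] [297, 187, 21, 17, 288] [489.4 197.6  90. ]
side black [292.  222.9] [279, 213, 27, 21, 493] [428.8  50.8 110. ]
side pink [278.  319.8] [263, 295, 29, 52, 1263] [ 368.9 -139.5   40. ]
side pink [247.4 357.3] [230, 330, 34, 57, 1508] [ 310.8 -210.9   40. ]
side mark [418.9 316.9] [401, 305, 37, 25, 671] [ 616.2 -160.3   14. ]
side mark [406.3 285.9] [390, 276, 33, 21, 528] [627.7 -73.3  14. ]
side mark [395.4 262.4] [381, 254, 30, 18, 433] [634.9   4.2  14. ]
side mark [390.7 239.7] [377, 232, 28, 16, 350] [655.6  88.1  14. ]
```

View pics/wrist0.png

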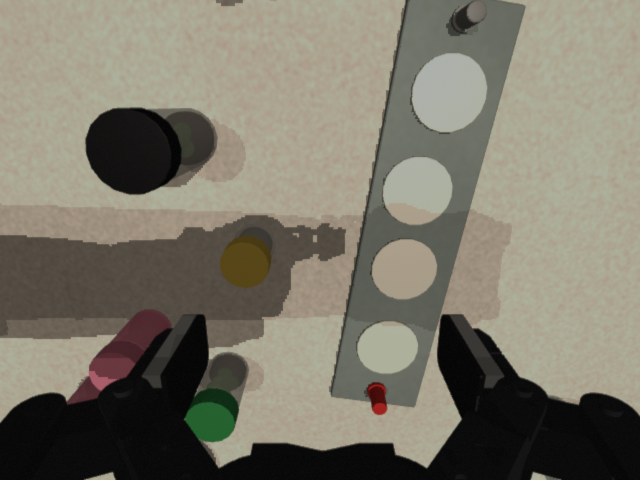

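```bash
python3 - <<'E'
from h import *
im=cv2.imread('pics/wrist0.png')
hsv=cv2.cvtColor(im,cv2.COLOR_BGR2HSV)
for s in [(387,347),(404,269),(418,190),(449,93)]:
    print(hsv[s[1],s[0]],end=' ');p,st=blob(im,'mark',s);print(p.round(1),st,(ray(p,'wrist',.014)*1000).round(1))
for c,s,z in [('yellow',(246,262),.06),('black',(133,150),.12),('green',(212,415),.08)]:
    p,st=blob(im,c,s);print(c,p.round(1),st,(ray(p,'wrist',z)*1000).round(1))
print('flask',ray((373,352),'scene',.19))
E
```

```text
[ 36  30 177] [387.1 347.1] [357, 321, 61, 53, 2517] [ 616.6 -156.    14. ]
[ 19  48 169] [404.  268.8] [372, 239, 65, 60, 3030] [628.5 -68.1  14. ]
[ 39  20 176] [417.3 190.2] [383, 157, 70, 68, 3710] [635.5   9.1  14. ]
[ 45  12 176] [449.1  92. ] [412, 53, 75, 79, 4668] [656.1  93.1  14. ]
yellow [244.8 261.7] [220, 236, 50, 52, 2002] [484.1 -42.5  60. ]
black [133.3 149.8] [86, 109, 96, 85, 6426] [431.7  56.2 120. ]
green [212.  414.8] [185, 389, 53, 52, 2036] [ 449.6 -183.4   80. ]
flask [0.59637314 0.37770173 0.19      ]
```

Call:
{"api": "send_rows", "payload": {
  "targets": "-16 -22 0 0 0; -32 -45 0 0 0; -47 -67 30 0 0; -47 -67 70 0 0; -47 -67 110 0 0; -47 -67 145 0 0; -47 -67 165 0 0; -47 -67 172 0 0; -47 -67 172 0 0; -47 -67 172 0 255; -47 -67 172 0 255; -47 -67 172 0 255; -47 -67 172 0 255; -47 -67 172 0 255; -47 -67 172 0 255; -47 -67 172 0 255",
  "newtons": 30
}}

```text
time: 2.15
ee_pos: [0.4849, -0.0474, 0.0319]
tcp_rot: [179.6, 0.1, 90.0]
wrist_force: [-15.7, 0.1, 51.2]
opening: 0.0003
grasp_force: 22.8
```

```bash
python3 - <<'E'
from h import *
a=camera('side')[200:420,200:480];b=camera('scene')[90:310,200:480]
cv2.imwrite('pics/c1.png',np.hstack([cv2.resize(a,(400,314)),cv2.resize(b,(400,314))]))
o=bot.get_obs();print(o['wrist_force'],o['ee_pos'],o['opening'])
E
```

```text
[-17.07854712   0.26178961  50.74418642] [ 0.48487692 -0.04738597  0.03192315] 0.00024068252450024183
```

View pics/c1.png

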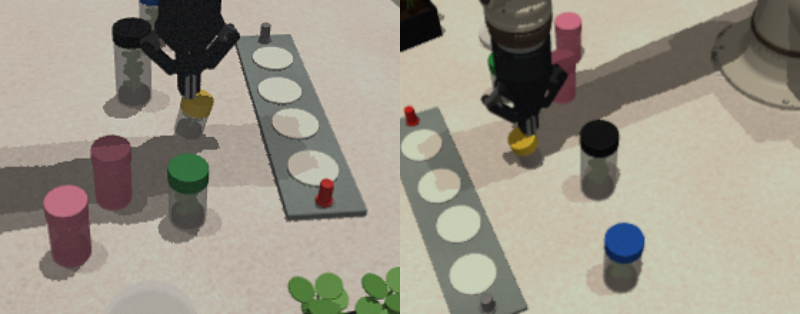

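Side and scene crops show the fingers shut and the yellow jar leaning, with its lid beside the fingers. It has been squeezed out but hasn't fallen. I'll triangulate the lid before retreating.

```bash
cat >> h.py <<'E'
def tri(pa,na,pb,nb):
    A=[]
    Q=[]
    for p,n in((pa,na),(pb,nb)):
        a=ray(p,n,0);b=ray(p,n,.2);d=(b-a)/np.linalg.norm(b-a);P=np.eye(3)-np.outer(d,d);A.append(P);Q.append(P@a)
    return np.linalg.solve(sum(A),sum(Q))*1000
E
python3 - <<'E'
from h import *
a=camera('side');b=camera('scene');w=camera('wrist')
pa,sa=blob(a,'yellow',(338,272));pb,sb=blob(b,'yellow',(289,190))
print(pa,sa,pb,sb,tri(pa,'side',pb,'scene'))
cv2.imwrite('pics/c2.png',np.hstack([cv2.resize(a[230:310,290:390],(500,400),interpolation=2),cv2.resize(w[:],(300,400)[::1])]))
E
```

```text
[337.7963849  272.77139819] [326, 263, 23, 20, 303] [285.31907308 189.03862151] [276, 179, 20, 20, 276] [496.46425636 -49.07038272  50.20162771]
```

View pics/c2.png

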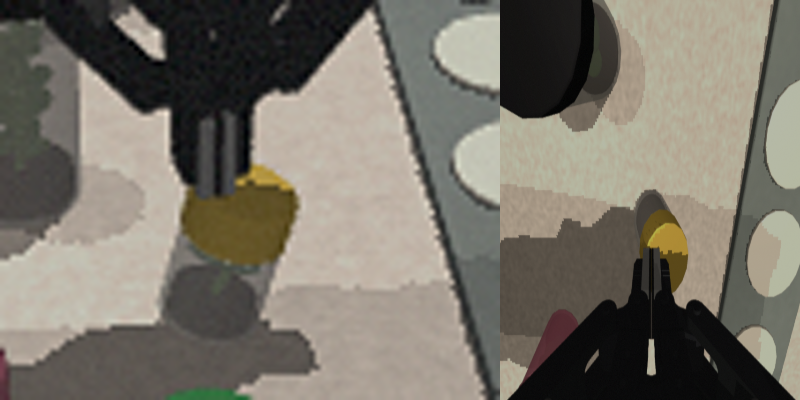

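```bash
python3 - <<'E'
from h import *
for n in('side','scene'):
    m=camera_model(n);P=np.linalg.inv(np.array(m['pose']))
    for z in(.032,.05,.06):
        for y in(-.058,-.047):
            X=P[:3,:3]@np.array([.485,y,z])+P[:3,3];print(n,z,y,cv2.projectPoints(X[None],np.zeros(3),np.zeros(3),np.array(m['K']),np.array(m['dist_coeffs']))[0].ravel().round(1))
print(bot.get_obs()['torque'],bot.get_obs()['time'])
E
```

```text
side 0.032 -0.058 [333.  284.2]
side 0.032 -0.047 [331.5 280.6]
side 0.05 -0.058 [333.1 276.6]
side 0.05 -0.047 [331.7 273. ]
side 0.06 -0.058 [333.2 272.2]
side 0.06 -0.047 [331.8 268.8]
scene 0.032 -0.058 [288.5 189.8]
scene 0.032 -0.047 [291.1 193.1]
scene 0.05 -0.058 [288.  184.2]
scene 0.05 -0.047 [290.6 187.5]
scene 0.06 -0.058 [287.6 181. ]
scene 0.06 -0.047 [290.3 184.3]
[ 0.12804085  3.6772502  -0.00766326] 2.4
```

The fingertips sit on top of the lid, and pixels put them at about z=60 although the reported TCP z is 32. I'll raise slowly with the fingers shut so the jar can settle back, then measure where the tips really are.

Call:
{"api": "send_rows", "payload": {
  "targets": "0 0 -3 0 255; 0 0 -6 0 255; 0 0 -9 0 255; 0 0 -12 0 255; 0 0 -15 0 255; 0 0 -20 0 255; 0 0 -30 0 255; 0 0 -45 0 255; 0 0 -70 0 255; 0 0 -70 0 255"
}}

```text
time: 3.65
ee_pos: [0.4843, -0.0471, 0.098]
tcp_rot: [179.8, 0.0, 90.0]
wrist_force: [0.2, 0.3, 0.4]
opening: -0.0001
grasp_force: 0.0
```

```bash
python3 - <<'E'
from h import *
a=camera('side');b=camera('scene');o=bot.get_obs();print(o['ee_pos'],o['wrist_force'],o['opening'])
pa,sa=blob(a,'yellow',(335,272));pb,sb=blob(b,'yellow',(289,190))
print(pa,sa,pb,sb,tri(pa,'side',pb,'scene'))
for n in('side','scene'):
    m=camera_model(n);P=np.linalg.inv(np.array(m['pose']))
    for dz in(0,.03):
            X=P[:3,:3]@(o['ee_pos']+[0,0,dz])+P[:3,3];print(n,dz,cv2.projectPoints(X[None],np.zeros(3),np.zeros(3),np.array(m['K']),np.array(m['dist_coeffs']))[0].ravel().round(1))
cv2.imwrite('pics/c3.png',np.hstack([cv2.resize(a[190:310,280:380],(400,480),interpolation=2),cv2.resize(b[110:230,240:340],(400,480),interpolation=2)]))
E
```

```text
[ 0.48320271 -0.04702647  0.09565206] [0.12386444 0.21191855 0.12590656] -6.384072353901219e-05
[330.76492195 273.72176309] [320, 264, 22, 21, 385] [290.81361426 186.61588331] [281, 177, 20, 20, 329] [483.06783149 -48.74053964  49.9890582 ]
side 0 [331.1 253.2]
side 0.03 [331.3 239.4]
scene 0 [289.8 172.1]
scene 0.03 [288.8 161.6]
```

View pics/c3.png

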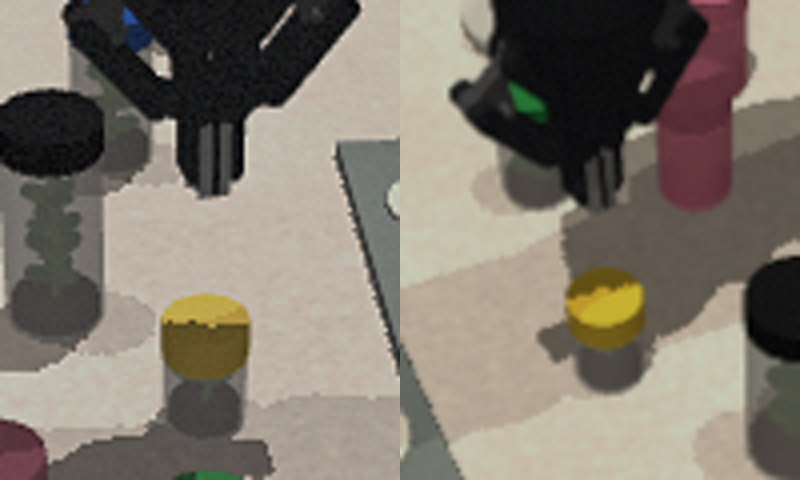

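The jar is upright again at (483,-49). The tips at side (333,239) and scene (289,162) sit 30 mm above the reported TCP, so every move has to go 30 mm lower. Retrying the yellow jar.

Call:
{"api": "send_rows", "payload": {
  "targets": "-1 0 0 0 0; -1 0 0 0 0; -1 0 0 0 0; -1 0 0 0 0; -1 0 0 0 0; -1 0 15 0 0; -1 0 35 0 0; -1 0 55 0 0; -1 0 75 0 0; -1 0 90 0 0; -1 0 98 0 0; -1 0 98 0 0; -1 0 98 0 255; -1 0 98 0 255; -1 0 98 0 255; -1 0 98 0 255; -1 0 98 0 255; -1 0 98 0 255"
}}

```text
time: 6.0
ee_pos: [0.4834, -0.048, -0.002]
tcp_rot: [179.9, 0.0, 90.0]
wrist_force: [-0.7, 0.2, 4.9]
opening: 0.0411
grasp_force: 30.3
```

Call:
{"api": "send_rows", "payload": {
  "targets": "0 0 -5 0 255; 0 0 -20 0 255; 0 0 -45 0 255; -15 18 -60 0 255; -35 42 -60 0 255; -58 70 -60 0 255; -80 98 -60 0 255; -100 120 -60 0 255; -111 133 -60 0 255; -111 133 -60 0 255; -111 133 -60 0 255"
}}

```text
time: 7.38
ee_pos: [0.6156, -0.1587, 0.0577]
tcp_rot: [-180.0, -0.0, 90.0]
wrist_force: [0.1, 0.0, -0.9]
opening: 0.0411
grasp_force: 30.6
```

```bash
cat > lid.py <<'E'
import sys
from h import *
c=sys.argv[1];sa=eval(sys.argv[2]);sb=eval(sys.argv[3])
def px(n,X):
    m=camera_model(n);P=np.linalg.inv(np.array(m['pose']));X=P[:3,:3]@np.array(X)+P[:3,3]
    return cv2.projectPoints(X[None],np.zeros(3),np.zeros(3),np.array(m['K']),np.array(m['dist_coeffs']))[0].ravel()
g=[float(v)/1000 for v in sys.argv[2].split(',')]
a=camera('side');b=camera('scene');o=bot.get_obs()
pa,ta=blob(a,c,px('side',g));pb,tb=blob(b,c,px('scene',g))
print('lid mid',tri(pa,'side',pb,'scene').round(1),ta,tb,'TCP',(o['ee_pos']*1000).round(1),o['opening'],o['time'])
if len(sys.argv)>4: cv2.imwrite(sys.argv[4],np.hstack([cv2.resize(a[160:400,200:520],(400,300)),cv2.resize(b[90:330,150:470],(400,300))]))
E
sed -i 's/^c=.*/c=sys.argv[1]/' lid.py; python3 lid.py yellow 616,-160,96 x pics/c4.png
```

```text
lid mid [ 616.4 -159.8  109.5] [416, 262, 23, 24, 438] [195, 150, 22, 21, 339] TCP [ 615.6 -158.5   57.8] 0.04094959458050664 7.475
```

View pics/c4.png

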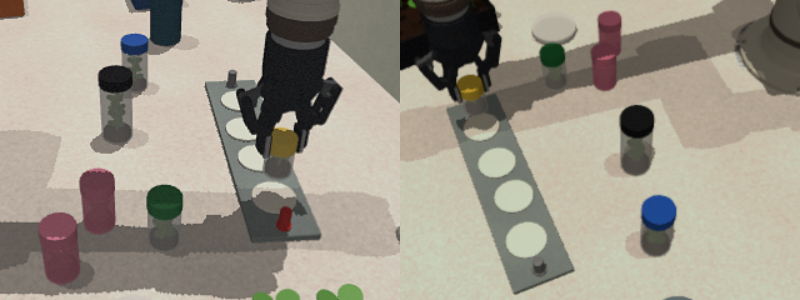

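The crops show yellow hanging upright over mark_1, next to the red peg. The lid is at (616,-160) with the underside at 59.5 mm. Lowering and releasing.

Call:
{"api": "send_rows", "payload": {
  "targets": "0 0 15 0 255; 0 0 30 0 255; 0 0 40 0 255; 0 0 45 0 255; 0 0 46 0 255; 0 0 46 0 255; 0 0 46 0 0; 0 0 46 0 0; 0 0 46 0 0; 0 0 46 0 0; 0 0 46 0 0; 0 0 35 0 0; 0 0 5 0 0; 0 0 -40 0 0; -8 -40 -50 0 0; -20 -90 -50 0 0; -30 -140 -50 0 0; -34 -169 -40 0 0; -34 -169 -10 0 0; -34 -169 10 0 0"
}}

```text
time: 9.98
ee_pos: [0.4467, -0.1932, 0.0475]
tcp_rot: [179.9, 0.0, 90.0]
wrist_force: [0.1, -0.6, -0.0]
opening: 0.0852
grasp_force: 0.0
```

```bash
python3 lid.py yellow 616,-160,64 x; python3 lid.py green 447,-194,70
```

```text
lid mid [ 615.7 -159.7   64.3] [410, 284, 25, 23, 477] [200, 165, 21, 21, 339] TCP [ 445.9 -192.6   46.3] 0.08523851850285641 10.075
lid mid [ 446.8 -194.3   70.6] [318, 308, 28, 28, 538] [262, 125, 20, 18, 291] TCP [ 447.2 -193.1   48.4] 0.0853687514349711 10.175
```

Call:
{"api": "send_rows", "payload": {
  "targets": "0 0 15 0 0; 0 0 26 0 0; 0 0 30 0 0; 0 0 30 0 0; 0 0 30 0 255; 0 0 30 0 255; 0 0 30 0 255; 0 0 30 0 255; 0 0 30 0 255; 0 0 25 0 255; 0 0 0 0 255; 0 0 -30 0 255; 17 25 -60 0 255; 37 55 -60 0 255; 60 90 -60 0 255; 85 126 -60 0 255; 107 160 -60 0 255; 122 181 -60 0 255; 122 181 -60 0 255; 122 181 -60 0 255"
}}

```text
time: 12.68
ee_pos: [0.6274, -0.0712, 0.1071]
tcp_rot: [-179.9, 0.0, 90.0]
wrist_force: [-0.1, 0.7, -2.2]
opening: 0.0452
grasp_force: 31.2
```

```bash
python3 lid.py green 628,-72,160
```

```text
lid mid [628.  -73.4 159.8] [405, 211, 23, 21, 344] [201, 159, 26, 24, 462] TCP [627.4 -71.5 107.5] 0.04500046113258182 12.775
```

Call:
{"api": "send_rows", "payload": {
  "targets": "1 0 30 0 255; 1 0 55 0 255; 1 0 70 0 255; 1 0 75 0 255; 1 0 76 0 255; 1 0 76 0 255; 1 0 76 0 0; 1 0 76 0 0; 1 0 76 0 0; 1 0 76 0 0; 1 0 76 0 0; 1 0 60 0 0; 1 0 25 0 0; 1 0 -20 0 0; 40 -20 -30 0 0; 90 -46 -30 0 0; 145 -74 -30 0 0; 200 -102 -30 0 0; 245 -125 -30 0 0; 271 -138 -30 0 0"
}}

```text
time: 15.28
ee_pos: [0.489, 0.202, 0.139]
tcp_rot: [179.9, -0.0, 90.1]
wrist_force: [0.0, 0.5, 0.0]
opening: 0.0855
grasp_force: 0.0
```

Call:
{"api": "send_rows", "payload": {
  "targets": "0 0 30 0 0; 0 0 65 0 0; 0 0 90 0 0; 0 0 98 0 0; 0 0 100 0 0; 0 0 100 0 0"
}}

```text
time: 16.02
ee_pos: [0.4906, 0.2002, 0.0387]
tcp_rot: [179.9, -0.0, 90.0]
wrist_force: [0.9, 0.3, 0.3]
opening: 0.0853
grasp_force: 0.0
```

```bash
python3 lid.py green 628,-72,84; python3 lid.py blue 489,198,90
```

```text
lid mid [628.  -71.3  84.6] [398, 245, 25, 22, 398] [210, 187, 23, 23, 416] TCP [490.6 200.2  38.5] 0.0852535454321047 16.125
lid mid [489.2 201.2  88.2] [297, 187, 21, 17, 254] [344, 248, 27, 26, 478] TCP [490.4 200.1  38.1] 0.08545533049070911 16.225
```

Call:
{"api": "send_rows", "payload": {
  "targets": "0 0 0 0 255; 0 0 0 0 255; 0 0 0 0 255; 0 0 0 0 255; 0 0 0 0 255; 0 0 -5 0 255; 0 0 -25 0 255; 0 0 -50 0 255; -20 15 -60 0 255; -50 38 -60 0 255; -85 64 -60 0 255; -120 91 -60 0 255; -152 115 -60 0 255; -178 135 -60 0 255; -193 146 -60 0 255; -193 146 -60 0 255; -193 146 -60 0 255"
}}

```text
time: 18.35
ee_pos: [0.6355, 0.0077, 0.0974]
tcp_rot: [-180.0, -0.0, 90.0]
wrist_force: [0.0, 0.7, -1.2]
opening: 0.0491
grasp_force: 31.5
```

```bash
python3 lid.py blue 635,5,150
```

```text
lid mid [635.6   5.2 149.8] [392, 195, 23, 20, 384] [217, 190, 26, 27, 560] TCP [635.6   8.   97.6] 0.04912756895395152 18.45
```

Call:
{"api": "send_rows", "payload": {
  "targets": "0 0 20 0 255; 0 0 36 0 255; 0 0 45 0 255; 0 0 46 0 255; 0 0 46 0 255; 0 0 46 0 0; 0 0 46 0 0; 0 0 46 0 0; 0 0 46 0 0; 0 0 46 0 0; 0 0 30 0 0; 0 0 0 0 0; 0 0 -40 0 0; 5 -20 -60 0 0; 15 -70 -60 0 0; 26 -120 -60 0 0; 37 -170 -60 0 0; 45 -200 -60 0 0; 45 -206 -60 0 0; 45 -206 -40 0 0"
}}

```text
time: 20.95
ee_pos: [0.4312, 0.0521, 0.1396]
tcp_rot: [179.7, -0.0, 90.0]
wrist_force: [-0.0, -0.3, 0.1]
opening: 0.0852
grasp_force: 0.0
```

Call:
{"api": "send_rows", "payload": {
  "targets": "0 0 30 0 0; 0 0 60 0 0; 0 0 76 0 0; 0 0 80 0 0; 0 0 80 0 0; 0 0 80 0 255; 0 0 80 0 255; 0 0 80 0 255; 0 0 80 0 255; 0 0 80 0 255; 0 0 76 0 255; 0 0 60 0 255; 0 0 35 0 255; 0 0 20 0 255; 0 0 20 0 255"
}}

```text
time: 22.82
ee_pos: [0.4307, 0.0521, 0.1186]
tcp_rot: [179.9, -0.0, 90.0]
wrist_force: [0.1, -0.3, -1.9]
opening: 0.0532
grasp_force: 32.1
```

Call:
{"api": "send_rows", "payload": {
  "targets": "4 25 0 0 255; 10 60 0 0 255; 17 100 0 0 255; 24 140 0 0 255; 31 180 0 0 255; 36 210 0 0 255; 37.5 225 0 0 255; 37.5 225 0 0 255; 37.5 225 0 0 255; 37.5 225 25 0 255; 37.5 225 40 0 255; 37.5 225 45 0 255; 37.5 225 46 0 255; 37.5 225 46 0 255"
}}

```text
time: 24.58
ee_pos: [0.6548, 0.0895, 0.0725]
tcp_rot: [180.0, -0.0, 90.0]
wrist_force: [-3.6, 1.0, 4.8]
opening: 0.0527
grasp_force: 33.0
```

```bash
python3 lid.py blue 635,5,104; python3 lid.py black 655,88,124 x pics/c5.png
```

```text
lid mid [668.2 461.2 -97.6] [387, 216, 26, 20, 392] [440, 467, 28, 13, 208] TCP [654.9  89.6  72.5] 0.05225872071632509 24.675
lid mid [652.5  82.5 202.3] [365, 121, 66, 85, 2941] [196, 171, 80, 94, 3910] TCP [654.9  89.6  72.5] 0.05316146887862799 24.775
```

View pics/c5.png

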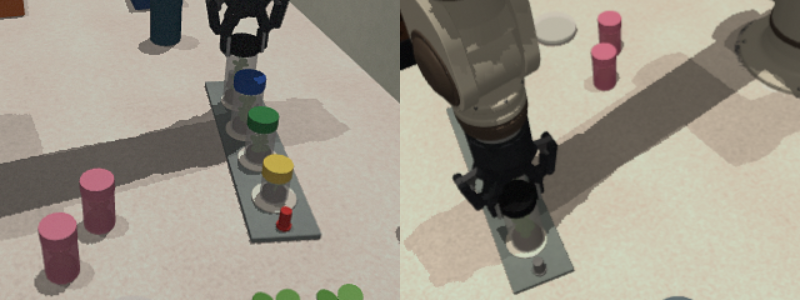

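All four jars are on the marks in the right order: yellow (by the red peg), green, blue, black. Black is touching down, with about 5 N on the wrist. Releasing and pulling up and back.

Call:
{"api": "send_rows", "payload": {
  "targets": "0 0 0 0 0; 0 0 0 0 0; 0 0 0 0 0; 0 0 0 0 0; 0 0 0 0 0; 0 0 -20 0 0; 0 0 -50 0 0; 0 0 -90 0 0; 0 -50 -120 0 0; 0 -110 -120 0 0; 0 -170 -120 0 0; 0 -230 -120 0 0; 0 -230 -120 0 0"
}}

```text
time: 26.4
ee_pos: [0.4221, 0.0894, 0.1926]
tcp_rot: [179.9, -0.0, 90.0]
wrist_force: [0.5, 0.4, -0.1]
opening: 0.0851
grasp_force: 0.0
```

```bash
python3 lid.py yellow 616,-160,64;python3 lid.py green 628,-72,84;python3 lid.py blue 635,5,104; python3 lid.py black 655,88,124 x pics/c6.png
```

```text
lid mid [ 615.7 -159.4   64.4] [410, 283, 25, 24, 481] [200, 165, 21, 21, 337] TCP [425.1  89.6 192.1] 0.08581603555787595 26.5
lid mid [628.  -71.4  84.8] [398, 245, 25, 22, 395] [210, 187, 23, 23, 406] TCP [425.9  89.6 191.4] 0.08571697130278319 26.6
lid mid [634.9   4.2 104.2] [387, 216, 26, 20, 407] [219, 206, 28, 26, 559] TCP [425.8  89.5 191. ] 0.08536201584200603 26.7
lid mid [652.7  88.8 123.7] [381, 187, 26, 19, 414] [228, 233, 32, 32, 768] TCP [425.6  89.5 190.9] 0.08544058008774172 26.8
```

View pics/c6.png

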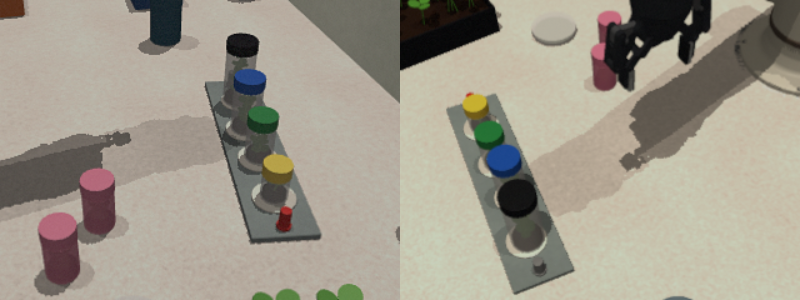

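```bash
python3 - <<'E'
from h import *
for n,s,sm in(('side',(394,196),None),('scene',(244,248),None)):
    im=camera(n)
    for t in(30,40,50):
        m=(im.max(2)<t).astype(np.uint8);k,l,st,ce=cv2.connectedComponentsWithStats(m)
        i=1+int(np.argmin([np.hypot(*(c-s)) if q[4]>60 else 1e9 for c,q in zip(ce[1:],st[1:])]))
        x,y,w,h,_=st[i];print(n,t,st[i],(ray(ce[i],n,.124)*1000).round(1),(ray((x+w/2-.5,y+h/2-.5),n,.124)*1000).round(1))
E
```

```text
side 30 [381 187  26  19 355] [651.   86.8 124. ] [652.2  88.1 124. ]
side 40 [381 187  26  19 413] [652.4  88.4 124. ] [652.2  88.1 124. ]
side 50 [381 187  26  19 418] [652.3  88.3 124. ] [652.2  88.1 124. ]
scene 30 [229 233  31  31 742] [652.9  88.8 124. ] [652.3  88.7 124. ]
scene 40 [228 233  32  32 768] [652.9  88.8 124. ] [653.5  89.1 124. ]
scene 50 [228 233  32  32 790] [652.9  88.9 124. ] [653.5  89.1 124. ]
```

Black sits 3 mm short of its mark centre in x, and there is plenty of time, so I'll regrip it and shift it.

Call:
{"api": "send_rows", "payload": {
  "targets": "0 60 0 0 0; 0 120 0 0 0; 0 180 0 0 0; 0 228 0 0 0; 0 230 0 0 0; 0 230 40 0 0; 0 230 80 0 0; 0 230 110 0 0; 0 230 119 0 0; 0 230 119 0 0; 0 230 119 0 255; 0 230 119 0 255; 0 230 119 0 255; 0 230 119 0 255; 0 230 119 0 255; 0 230 113 0 255; 0 231 111 0 255; 0 233 111 0 255; 0 233 111 0 255; 0 233 111 0 255"
}}

```text
time: 29.4
ee_pos: [0.6579, 0.0895, 0.0801]
tcp_rot: [-180.0, 0.0, 90.0]
wrist_force: [0.9, 0.3, -1.6]
opening: 0.0529
grasp_force: 31.8
```

Call:
{"api": "send_rows", "payload": {
  "targets": "0 0 4 0 255; 0 0 8 0 255; 0 0 8 0 255; 0 0 8 0 255; 0 0 8 0 0; 0 0 8 0 0; 0 0 8 0 0; 0 0 8 0 0; 0 0 8 0 0; 0 0 -12 0 0; 0 0 -42 0 0; 0 0 -90 0 0; 0 -50 -120 0 0; 0 -110 -120 0 0; 0 -170 -120 0 0; 0 -230 -120 0 0; 0 -230 -120 0 0"
}}

```text
time: 31.52
ee_pos: [0.425, 0.0894, 0.2016]
tcp_rot: [179.9, -0.0, 90.0]
wrist_force: [1.3, 0.4, -0.3]
opening: 0.0856
grasp_force: 0.0
```

```bash
python3 lid.py blue 635,5,104; python3 lid.py black 655,88,124 x pics/c7.png
```

```text
lid mid [634.9   4.1 104.3] [387, 216, 26, 20, 400] [219, 206, 28, 26, 560] TCP [428.1  89.6 201.1] 0.08554550283757693 31.625
lid mid [655.3  88.6 123.6] [382, 187, 26, 19, 413] [227, 234, 31, 31, 773] TCP [428.9  89.6 200.4] 0.08492785930036237 31.725
```

View pics/c7.png

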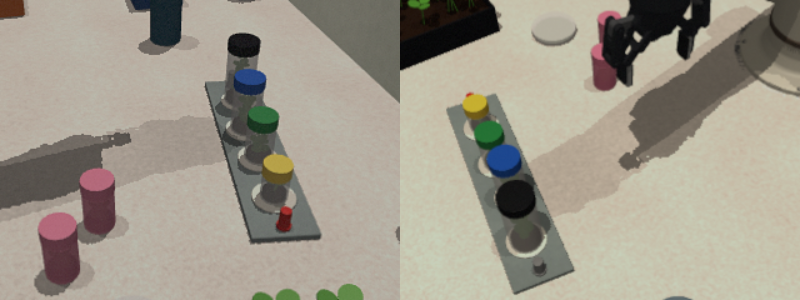

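All four jars stand upright within about 1 mm of their mark centres, and the gripper is open and clear of them.

```bash
python3 -c "
from workcell import ticket
print(ticket.job_done())"
```

```text
the job is handed in; nothing more can be done
None
```

The four jars stand upright within about 1 mm of their mark centres: yellow next to the red peg, then green, blue and black. My first grasp pressed the shut fingers onto the yellow lid with about 51 N and tilted the jar before it settled back upright. That exceeds 40 N, though it was the fingertips and not the gripper body, and I can't tell whether the 40 N rule counts it. The bottle was never touched, everything is released, and the job was handed in at about 32 s.

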